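Bring the marked jar of cherries to the front of the preserves carousel and hold it there

TASK

On the preserves counter, turn the carousel by hand until the marked jar of cherries (the one with the blue band and the blue dot on its paper cover) stands squarely in line with the brass pointer of the carousel's base, and finish while still gripping the green handle on top, holding the turntable still. Leave every jar standing upright on the turntable without touching the jars, and leave the other things on the counter where they are.

Things in the scene. Friction and masses are not known exactly. Their poses are not given: they have to be found in the camera images.
- carousel_base: fixed dark steel base of the carousel; origin on the counter on the turning axis, z up. Its x axis points from the turning axis to the brass pointer, which marks the carousel's front. The front is on the far side from the robot, turned up to 0.6 rad either way. The round wooden turntable above it is 310 mm across, its top 40 mm above the counter
- pointer (a point): tip of the brass cone pointer, fixed to the base, 185 mm from the turning axis, 52 mm above the counter; the cone is 48 mm across and stands just outside the turntable's edge
- turntable (a joint): angle of the turntable against the base, positive anticlockwise from above; turns freely more than a full turn either way from where it starts; a light bearing (about 0.1 N m of friction), no spring, no catches; stays where it is left
- handle (a point): green bar handle fixed on top of the turntable's central 18 mm steel post, on the turning axis, above the jars: 64 mm long (its x axis), 16 mm thick (its y axis), 34 mm tall. Origin at its centre, 202 mm above the counter (underside 185, top 219 mm). Turns with the turntable: its yaw is the base's yaw plus the turntable angle. Its direction has nothing to do with where the jars stand
- jar_marked: closed round preserving jar, 68 mm across (80 mm at the paper skirt), 110 mm tall, about 0.4 kg; the marked jar: dark red cherries, a blue band round the glass and a blue dot with a white edge on its brown paper cover. Loose and held by its weight alone: it stands on the turntable, its centre 95 to 115 mm from the turning axis at the start, and rides round with it. Origin: centre of its underside
- jar_gherkins: closed round preserving jar, 68 mm across (80 mm at the paper skirt), 110 mm tall, about 0.4 kg; dark olive gherkins, plain brown paper cover. Loose and held by its weight alone: it stands on the turntable. Origin: centre of its underside
- jar_peaches: closed round preserving jar, 68 mm across (80 mm at the paper skirt), 110 mm tall, about 0.4 kg; orange-yellow peaches, plain brown paper cover. Loose and held by its weight alone: it stands on the turntable. Origin: centre of its underside
- jar_peppers: closed round preserving jar, 68 mm across (80 mm at the paper skirt), 110 mm tall, about 0.4 kg; yellow-green peppers, plain brown paper cover. Loose and held by its weight alone: it stands on the turntable. Origin: centre of its underside
- jar_chillies: closed round preserving jar, 68 mm across (80 mm at the paper skirt), 110 mm tall, about 0.4 kg; bright red chillies, plain brown paper cover; a bystander at the robot's left. Loose and held by its weight alone: it stands on the counter. Origin: centre of its underside
- jar_apricots: closed round preserving jar, 68 mm across (80 mm at the paper skirt), 110 mm tall, about 0.4 kg; orange apricots, plain brown paper cover; a bystander at the robot's right. Loose and held by its weight alone: it stands on the counter. Origin: centre of its underside
- birch_slice: round slice of birch log, 100 mm across, 22 mm thick, loose on the counter at the robot's right; a bystander. Origin: centre of its underside

How it is judged:
By the outcome, as a careful person would: the job done as asked, in the order asked, and still so for the second after the job is handed in, while the arm keeps its last pose, push and grip.
It also fails if it takes over 64 s, if anything falls off the work surface, if the arm or the gripper's body presses on something with over 40 N, if the wrist force passes 120 N, or if a joint passes its speed limit or range.

ROBOT

A 7-joint arm with a two-finger parallel gripper is mounted at the origin on the work surface. World frame = base frame: x ahead of the robot, y to its left, z up, the work surface at z = 0. Lengths are in mm, angles in rad, forces in N, time in s.
With the tool pointing down it reaches from about 425 to 1025 mm from the base axis. Payload 9.4 kg.
Tool frame: the origin (TCP) lies at the very end of the fingers, on their centre line; the grasp point (between the pads) lies 19 mm behind it (arm.pinch_z is the distance from the TCP to the grasp point, in mm); z points along the fingers, y is the line along which they close (so a half turn about z gives the same grasp; the last joint's range is limited). The gripper opens to 85 mm and grips with 20 to 120 N. Pads are 22 mm wide; open, the fingers measure 114 mm over their backs; the gripper's body (76 mm by 85 mm) begins 54 mm behind the grasp point. The pads swing forward as they close: fully open they stand 13 mm farther back than shut.
Start: joints at [-1.253, 0.599, -0.003, 1.599, 0.002, 0.943, -0.08], TCP at [278.857, 669.225, 202.675] pointing down, gripper open.
Joint ranges: [-2.57, 2.57], [-0.35, 1.97], [-1.29, 1.29], [0.11, 2.56], [-1.05, 4.19], [0.11, 1.86], [-2.63, 2.63]. Speed limits (rad/s): [2.22, 2.22, 3.01, 3.01, 3.14, 3.14, 3.14].

INTERFACE

Orientations are given as [roll, pitch, yaw] about the fixed x, y, z axes, in that order (R = Rz(yaw) Ry(pitch) Rx(roll)).
In Python, from rig import arm gives the robot as it stands.
- The arm moves only by the shell command python3 -m jog 'ROWS' [FORCE]. ROWS is a JSON object of lists of equal length, an entry for each row: "gripper": the opening, from 0 (shut) to 1 (fully open); "dp": the shift along the tool's x, y, z in units of 0.2 m (1.0 is 0.2 m), a list of three; "twist": the turn about the tool's z in units of pi/2 rad (1.0 is pi/2 rad). A call has 1 to 20 rows; each row is the pose to reach, as a shift and turn from the pose commanded when the call began, along the tool's axes at that moment; what a row does not reach only later rows make up. A row lasts 1/12 s, in which the tool goes at most 41.7 mm and 7.16 degrees, less where a joint would pass 70% of its speed; a pose out of reach is approached as far as the arm can. A call with a number of a shift or a turn outside -1 to 1 is refused whole. A call with a gripper value outside its range is refused whole. The fingers move at their own pace and stop on an object; FORCE is the grip in N (left out, the last holds). Time passes only in rows, so rows that repeat a pose let the fingers close. It gives the time, the measured TCP pose, the force, the opening and the grip force at its end, in the units of the state.
- arm.sense(): the state, without advancing time (a new reading comes with each control period).
- arm.grab_frame(name): name is "side" or "top" or "wrist"; returns a dict with "pixels" (420x560x3 uint8, red, green, blue), "depth" (420x560 float32, mm along the optical axis (not along the pixel's ray), 0 where there is no reading), "vertical_fov" (degrees; the focal length in pixels is half the picture's height over the tangent of half this angle, whatever the lens; pixels are square), "cx", "cy" (the principal point, pixels), "T" (4x4, takes a point from camera to world coordinates). Camera axes: x right, y up, looking along -z (the intrinsics and any distortion apply to the point x, -y, -z); pixel columns grow to the right and rows downward; lengths in mm; the calibration is good to about 2 mm. The wrist camera is an equidistant fisheye: a pixel r from the principal point sees the ray r / f radians off the axis. A picture is of the moment at which its call begins.
- arm.sign_off(): hands the job in; it is judged then, once.
The state is a dict: "t": time; "joint_positions": joint angles; "dq": joint speeds; "joint_efforts": joint torques, N m; "position": TCP position; "eef_rot": TCP orientation; "contact_force": force on the tool from outside, world axes, zero at the start; "ft_torque": the same for the moment, N m; "opening": finger opening in mm; "grasp_force": force on a finger pad.
Only numpy, scipy, OpenCV 4.12 (cv2) and the standard library are available. Lean on these libraries where they do the work, as an engineer would, in place of code of your own. Each camera call takes 0.05 s, during which the arm holds its last target. There are 200 camera calls.

## Working session

There is one attempt and no reset: what is moved stays moved. The work goes in short steps, Python scripts to look and compute and a shell command to move; the robot and the scene stay as the last step left them, time stands still between calls to the robot, and variables do not carry over. Pictures are saved under pics/ and viewed, at most 10 in all, crops included, and the job is handed in when it is done.

```bash
ls; mkdir -p pics; cat > h.py <<'E'
import numpy as np, cv2, pickle
def load(n): return pickle.load(open(f'pics/{n}.pkl','rb'))
def grab(cam,n):
    from rig import arm
    f=arm.grab_frame(cam); pickle.dump(f,open(f'pics/{n}.pkl','wb'))
    cv2.imwrite(f'pics/{n}.png',f['pixels'][:,:,::-1]); return f
def ray(f,u,v):
    h=f['pixels'].shape[0]; fl=h/2/np.tan(np.radians(f['vertical_fov'])/2)
    d=np.array([(u-f['cx'])/fl,-(v-f['cy'])/fl,-1.]); T=np.array(f['T']); return T[:3,3],T[:3,:3]@d
def onz(f,u,v,z):
    o,d=ray(f,u,v); return o+d*(z-o[2])/d[2]
def dep(f,u,v):
    o,d=ray(f,u,v); return o+d*f['depth'][int(v),int(u)]
E
python3 - <<'E'
from h import *
from rig import arm
for c in('top','side'):
    f=grab(c,c+'0'); print(c,f['vertical_fov'],f['cx'],f['cy'],np.round(f['T'],3).tolist(), [k for k in f])
print(arm.sense())
E
```

```text
pics
top 48.91988850249707 279.2464307184599 210.66245947389766 [[-0.011, 0.989, -0.15, 382.91], [-1.0, -0.009, 0.009, -4.518], [0.008, 0.15, 0.989, 1534.659], [0.0, 0.0, 0.0, 1.0]] ['pixels', 'depth', 'vertical_fov', 'cx', 'cy', 'T']
side 45.175776753402 285.79910387526735 204.79118176727147 [[0.687, 0.505, -0.523, -204.079], [-0.727, 0.491, -0.481, -768.95], [0.014, 0.71, 0.704, 1203.482], [0.0, 0.0, 0.0, 1.0]] ['pixels', 'depth', 'vertical_fov', 'cx', 'cy', 'T']
{'t': 0.1, 'joint_positions': array([-1.25267549,  0.60006351, -0.00256309,  1.60002224,  0.00182231,
        0.94291124, -0.07980361]), 'dq': array([-1.09517049e-04, -1.51301116e-03, -4.55727817e-04, -8.57360147e-04,
        4.97186716e-05, -6.16557096e-04,  1.24938870e-03]), 'joint_efforts': array([ 4.76696427e-03, -7.77987528e+01,  1.57028742e+00, -2.58617789e+01,
        1.27453054e-02,  5.54004684e-03, -1.53978829e-05]), 'position': array([278.70166937, 668.80402364, 201.89965006]), 'eef_rot': array([-3.14019714e+00,  1.37569450e-04,  2.74685615e+00]), 'contact_force': array([-0.46936006,  0.42022252, -1.03258811]), 'ft_torque': array([ 0.0488617 , -0.01831025, -0.02354163]), 'grasp_force': 0.0, 'opening': 85.08623540245107}
```

View pics/top0.png

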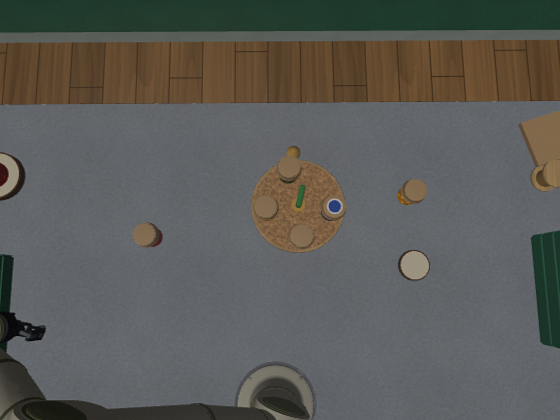

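View pics/side0.png

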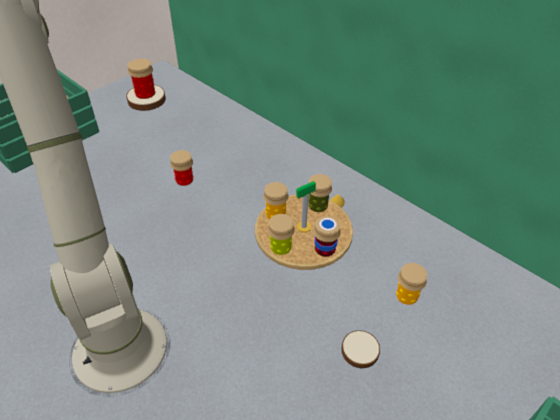

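The top view shows the carousel centred at about (298,206), with the green handle at (300,196), the marked jar at (335,206) and the brass pointer at (293,153), beside the gherkins jar. In the side view the handle is at (306,189), the blue dot at (327,225) and the pointer at (337,202). Next I measure these.

```bash
cat > m.py <<'E'
from h import *
def cents(f,lo,hi,mina=15):
    hsv=cv2.cvtColor(f['pixels'],cv2.COLOR_RGB2HSV); m=cv2.inRange(hsv,lo,hi)
    n,l,s,c=cv2.connectedComponentsWithStats(m); return [(s[i],c[i],l==i) for i in range(1,n) if s[i][4]>=mina]
def roi(r,x0,x1,y0,y1): return [q for q in r if x0<q[1][0]<x1 and y0<q[1][1]<y1]
E
python3 - <<'E'
from m import *
for n,R,in(('top0',(240,360,140,260)),('side0',(250,360,170,270))):
    f=load(n)
    for nm,lo,hi in(('green',(60,100,40),(85,255,255)),('blue',(108,150,60),(130,255,255)),('brass',(17,140,90),(28,255,255)),('white',(0,0,190),(179,50,255))):
        for s,c,m in roi(cents(f,lo,hi,8),*R):
            z=dict(green=219,blue=150,brass=45,white=150)[nm]
            d=np.array([dep(f,u,v) for v,u in np.argwhere(m)])
            print(n,nm,s.tolist(),c.round(1),'onz',onz(f,*c,z).round(1),'depthmed',np.median(d,0).round(1),'z',d[:,2].min().round(),d[:,2].max().round())
# crops
a=load('top0')['pixels'][140:260,240:360];b=load('side0')['pixels'][165:275,245:365]
cv2.imwrite('pics/crop0.png',np.hstack([cv2.resize(a[:,:,::-1],(400,400),interpolation=2),cv2.resize(b[:,:,::-1],(400,400),interpolation=2)]))
# turntable edge at z~40: fit circle to depth points between 30..46
f=load('top0'); P=np.array([dep(f,u,v) for v in range(140,270) for u in range(235,365)])
k=(abs(P[:,2]-40)<8);Q=P[k][:,:2]
print('disc bbox',Q.min(0),Q.max(0)); 
h=cv2.convexHull(Q.astype(np.float32));print(cv2.minEnclosingCircle(h))
k=(P[:,2]>205)&(P[:,2]<235);print('handle top depth',P[k].mean(0),k.sum())
E
```

```text
top0 green [296, 186, 9, 21, 92] [299.9 196.1] onz [624.4 -77.  219. ] depthmed [624.2 -77.1 219.1] z 205.0 226.0
top0 blue [329, 201, 11, 11, 97] [334.1 206. ] onz [ 605.6 -184.1  150. ] depthmed [ 605.2 -183.4  152.4] z 145.0 1535.0
top0 brass [287, 147, 12, 11, 84] [292.4 151.7] onz [807. -64.  45.] depthmed [809.1 -63.3  35.1] z 19.0 153.0
top0 brass [291, 199, 14, 13, 83] [297.3 206. ] onz [623.6 -77.3  45. ] depthmed [620.6 -73.1  46.3] z 41.0 55.0
side0 green [296, 182, 19, 16, 187] [305.3 189.3] onz [612.4 -93.4 219. ] depthmed [621.  -85.8 208. ] z 186.0 222.0
side0 blue [322, 221, 5, 7, 8] [323.4 224.4] onz [ 596.  -181.3  150. ] depthmed [ 593.8 -179.8  150.5] z 146.0 155.0
side0 blue [325, 220, 9, 5, 10] [329.4 221.1] onz [ 617.9 -185.4  150. ] depthmed [ 618.6 -183.7  150.5] z 147.0 154.0
side0 blue [315, 241, 6, 6, 10] [317.  243.1] onz [ 529.8 -214.4  150. ] depthmed [ 574.  -181.    88.3] z 79.0 92.0
side0 blue [322, 242, 15, 8, 29] [330.1 246. ] onz [ 546.9 -247.   150. ] depthmed [ 593.6 -217.1   87.6] z 64.0 95.0
side0 brass [331, 195, 13, 12, 94] [337.8 200.4] onz [791.6 -86.8  45. ] depthmed [804.8 -78.3  28.8] z 9.0 47.0
side0 brass [265, 202, 22, 18, 241] [274.7 209.5] onz [616.5  33.   45. ] depthmed [583.3   2.1  86. ] z 38.0 1203.0
side0 brass [297, 222, 14, 11, 92] [303.5 227.3] onz [622.9 -86.1  45. ] depthmed [620.9 -87.2  44.6] z 36.0 50.0
side0 brass [270, 239, 1, 9, 9] [270. 243.] onz [504.2 -56.5  45. ] depthmed [491.8 -68.9  64.9] z 53.0 83.0
side0 white [319, 218, 18, 13, 90] [327.4 224. ] onz [ 605.2 -188.7  150. ] depthmed [ 604.2 -187.9  150.2] z 146.0 155.0
disc bbox [ 473.5103527  -229.59327823] [826.83702114  74.54747394]
((650.5811157226562, -77.94969940185547), 177.1603546142578)
handle top depth [626.63472414 -78.732834   218.60939871] 121
```

View pics/crop0.png

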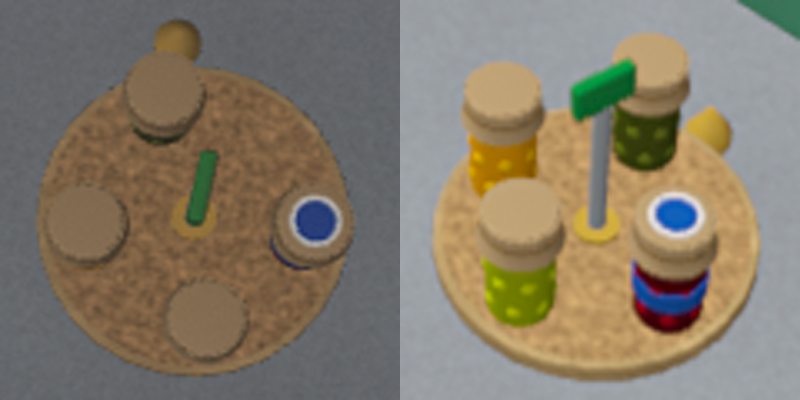

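The crop shows the cone standing upright behind the gherkins jar, with its apex in the side view at about (338.6,194.7). The handle is clear of all the jars. I'll refine the geometry and start moving.

```bash
python3 - <<'E'
from m import *
from scipy.optimize import least_squares
for n,(x0,x1,y0,y1),b in(('top0',(235,365,140,270),(0,0,0)),('side0',(245,365,165,275),0)):
    f=load(n); hsv=cv2.cvtColor(f['pixels'],cv2.COLOR_RGB2HSV)
    m=cv2.inRange(hsv,(5,60,40),(25,255,255)); mm=np.zeros_like(m); mm[y0:y1,x0:x1]=m[y0:y1,x0:x1]
    c=max(cv2.findContours(mm,0,cv2.CHAIN_APPROX_NONE)[0],key=cv2.contourArea)[:,0]
    P=np.array([onz(f,u,v,40)[:2] for u,v in c])
    r=least_squares(lambda q:np.hypot(*(P-q[:2]).T)-q[2],[622,-78,155],loss='soft_l1',f_scale=1.5)
    print(n,'disc',r.x.round(1),np.median(abs(r.fun)).round(2))
    s,cc,g=max(roi(cents(f,(60,100,40),(85,255,255)),x0,x1,y0,y1),key=lambda q:q[0][4])
    Q=np.array([onz(f,u,v,219)[:2] for v,u in np.argwhere(g)])
    (ce,sz,an)=cv2.minAreaRect(Q.astype(np.float32)); w,V=np.linalg.eigh(np.cov(Q.T)); v=V[:,1]*np.sign(V[0,1])
    print('handle',np.round(ce,1),np.round(sz,1),an,'pca yaw',np.arctan2(v[1],v[0]))
f=load('side0');print('apex',onz(f,338.6,194.7,52))
E
python3 -m jog '{"gripper":[1,1,1,1,1,1,1,1,1,1],"dp":[[0,0,-0.2],[0,0,-0.4],[-0.2,-0.18,-0.5],[-0.4,-0.36,-0.5],[-0.6,-0.54,-0.5],[-0.8,-0.72,-0.5],[-1,-0.9,-0.5],[-1,-0.9,-0.5],[-1,-0.9,-0.5],[-1,-0.9,-0.5]],"twist":[0,0,0,0,0,0,0,0,0,0]}'
python3 -m jog '{"gripper":[1,1,1,1,1,1,1,1,1],"dp":[[-0.15,-0.14,0],[-0.3,-0.28,0],[-0.45,-0.41,0],[-0.6,-0.55,0],[-0.75,-0.69,0],[-0.9,-0.82,0],[-1,-0.92,0],[-1,-0.92,0],[-1,-0.92,0]],"twist":[0,0,0,0,0,0,0,0,0]}'
```

```text
top0 disc [627.8 -78.2 152.9] 1.16
handle [624.9 -77.2] [12.6 61.5] 75.25056457519531 pca yaw -0.24024658838757523
side0 disc [617.  -89.7 151.9] 5.84
handle [614.  -93.8] [36.3 76.1] 79.91846466064453 pca yaw -0.004800156913449673
apex [808.29791895 -75.65879513  52.        ]
t: 0.93
position: [397.5, 420.2, 303.0]
eef_rot: [-3.14, 0.002, 2.739]
contact_force: [0.1, -0.2, -0.6]
opening: 85.3
grasp_force: 0.0
t: 1.68
position: [508.5, 178.4, 302.5]
eef_rot: [-3.141, -0.0, 2.744]
contact_force: [0.1, 1.2, -0.5]
opening: 85.5
grasp_force: 0.0
```

```bash

python3 -m jog '{"gripper":[1,1,1,1,1,1,1,1,1,1,1,1,1,1,1],"dp":[[-0.1,-0.1,0],[-0.2,-0.2,0],[-0.3,-0.3,0],[-0.4,-0.4,0],[-0.5,-0.5,0],[-0.6,-0.6,0],[-0.7,-0.7,0],[-0.8,-0.8,0],[-0.9,-0.9,0],[-1,-0.95,0],[-1,-0.95,0],[-1,-0.95,0],[-1,-0.95,0],[-1,-0.95,0],[-1,-0.95,0]],"twist":[0.075,0.15,0.225,0.3,0.375,0.45,0.525,0.6,0.675,0.75,0.825,0.9,0.95,0.95,0.95]}'
python3 -m jog '{"gripper":[1,1,1,1,1,1,1,1,1,1,1,1,1,1,1],"dp":[[0,0,0],[0,0,0],[0,0,0],[0,0,0],[0,0,0],[0,0,0],[0,0,0],[0,0,0],[0,0,0],[0,0,0],[0,0,0],[0,0,0],[0,0,0],[0,0,0],[0,0,0]],"twist":[0.075,0.15,0.225,0.3,0.375,0.45,0.525,0.6,0.675,0.75,0.825,0.9,0.95,0.95,0.95]}'
python3 - <<'E'
from h import *
f=grab('wrist','w1'); print(f['vertical_fov'],f['cx'],f['cy'],np.round(f['T'],3).tolist())
from rig import arm; print(arm.sense()['joint_positions'])
E
```

```text
t: 2.93
position: [619.9, -70.6, 302.2]
eef_rot: [-3.141, -0.0, 1.26]
contact_force: [0.1, 0.8, -0.1]
opening: 85.4
grasp_force: 0.0
t: 4.18
position: [619.7, -71.9, 302.4]
eef_rot: [3.142, 0.001, -0.232]
contact_force: [-0.4, 0.8, -0.6]
opening: 85.5
grasp_force: 0.0
65.70646984690485 282.291363136131 209.49879158540912 [[-0.231, 0.922, 0.309, 699.507], [-0.973, -0.22, -0.072, -90.348], [0.002, -0.318, 0.948, 474.539], [0.0, 0.0, 0.0, 1.0]]
[-0.589581    0.52959865  0.9767541   1.76161165 -0.48535801  1.11413055
 -1.25723084]
```

View pics/w1.png

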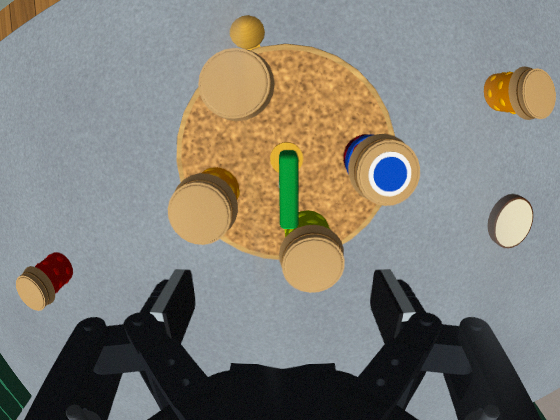

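The wrist view shows the whole carousel: the handle lies vertically at (288,190), the blue dot is at (390,173), and the cone is at (247,32), partly hidden by the gherkins jar. I'll measure these with the fisheye model.

```bash
cat >> m.py <<'E'
def fray(f,u,v):
    fl=210/np.tan(np.radians(f['vertical_fov'])/2); a=(np.array([u,v])-[f['cx'],f['cy']]); r=np.hypot(*a); t=r/fl
    d=np.array([a[0]/r*np.sin(t),-a[1]/r*np.sin(t),-np.cos(t)]); T=np.array(f['T']); return T[:3,3],T[:3,:3]@d
def fonz(f,u,v,z):
    o,d=fray(f,u,v); return (o+d*(z-o[2])/d[2])
def meas(f):
    from scipy.optimize import least_squares
    hsv=cv2.cvtColor(f['pixels'],cv2.COLOR_RGB2HSV)
    out={}
    for s,c,g in sorted(roi(cents(f,(60,100,20),(85,255,255),100),150,420,40,400),key=lambda q:-q[0][4])[:1]:
        Q=np.array([fonz(f,u,v,219)[:2] for v,u in np.argwhere(g)]); ce,sz,an=cv2.minAreaRect(Q.astype(np.float32)); print('handle',np.round(ce,1),np.round(sz,1),round(an,2),s.tolist())
    s,c,g=max(roi(cents(f,(105,150,100),(130,255,255),100),100,480,0,330),key=lambda q:q[0][4])
    h=max(cv2.findContours(g.astype(np.uint8),0,1)[0],key=cv2.contourArea)[:,0]
    Q=np.array([fonz(f,u,v,150)[:2] for u,v in h],np.float32); e=cv2.minEnclosingCircle(Q); print('dot',np.mean([fonz(f,u,v,150) for v,u in np.argwhere(g)],0).round(1),e); 
    out['dot']=np.mean([fonz(f,u,v,150)[:2] for v,u in np.argwhere(g)],0)
    # disc
    m=cv2.inRange(hsv,(5,70,40),(25,255,255)); 
    c=max(cv2.findContours(m,0,cv2.CHAIN_APPROX_NONE)[0],key=cv2.contourArea)[:,0]
    P=np.array([fonz(f,u,v,40)[:2] for u,v in c]); P=P[np.hypot(*(P-[625,-78]).T)<175]
    r=least_squares(lambda q:np.hypot(*(P-q[:2]).T)-155,[625,-78],loss='soft_l1',f_scale=1)
    print('disc',r.x.round(1),np.median(abs(r.fun)).round(2)); out['axis']=r.x
    return out
E
python3 - <<'E'
from m import *
f=load('w1'); o=meas(f)
hsv=cv2.cvtColor(f['pixels'],cv2.COLOR_RGB2HSV)
for v in range(12,54,4): print(v,[hsv[v,u].tolist() for u in range(222,276,9)])
a=f['pixels'][5:65,210:290,::-1]; cv2.imwrite('pics/cone1.png',cv2.resize(a,(640,480),interpolation=2))
E
```

```text
handle [630.7 -79.3] [14.7 65.3] 77.35 [279, 151, 19, 78, 1395]
dot [ 606.  -185.8  150. ] ((605.7286987304688, -185.97882080078125), 18.83940887451172)
disc [627.9 -78.4] 2.82
12 [[103, 19, 159], [93, 16, 156], [101, 22, 163], [101, 27, 162], [102, 21, 161], [106, 28, 154]]
16 [[101, 18, 156], [107, 15, 158], [100, 15, 156], [18, 162, 110], [98, 24, 162], [108, 21, 157]]
20 [[101, 18, 158], [99, 12, 153], [20, 150, 165], [19, 176, 162], [21, 182, 109], [101, 26, 157]]
24 [[101, 18, 158], [18, 20, 150], [20, 157, 196], [20, 186, 182], [20, 187, 138], [106, 21, 158]]
28 [[95, 18, 159], [19, 140, 179], [20, 160, 206], [20, 192, 195], [20, 188, 144], [105, 31, 165]]
32 [[103, 14, 162], [19, 147, 194], [20, 163, 207], [21, 185, 200], [20, 189, 151], [104, 24, 159]]
36 [[99, 11, 159], [20, 155, 193], [21, 165, 207], [20, 185, 192], [20, 181, 149], [102, 24, 162]]
40 [[105, 13, 156], [20, 42, 163], [20, 158, 204], [21, 188, 183], [20, 193, 144], [103, 22, 160]]
44 [[86, 12, 154], [150, 5, 148], [20, 166, 201], [20, 187, 185], [20, 194, 147], [103, 19, 160]]
48 [[94, 13, 162], [16, 72, 184], [19, 44, 169], [20, 184, 158], [18, 136, 188], [19, 131, 196]]
52 [[18, 107, 201], [17, 104, 191], [18, 111, 190], [18, 115, 208], [19, 132, 208], [16, 148, 189]]
```

View pics/cone1.png

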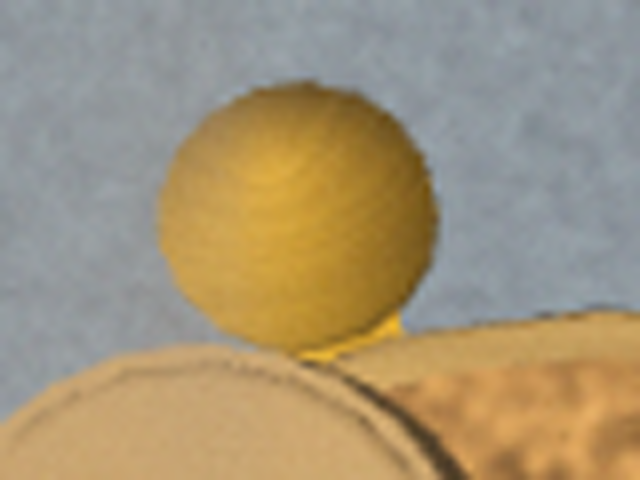

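```bash

python3 -m jog '{"gripper":[1,1,1,1,1,1,1,1],"dp":[[0.045,0.022,0],[0.045,0.022,0.12],[0.045,0.022,0.24],[0.045,0.022,0.36],[0.045,0.022,0.48],[0.045,0.022,0.6],[0.045,0.022,0.6],[0.045,0.022,0.6]],"twist":[0,0,0,0,0,0,0,0]}'
python3 - <<'E'
from m import *
f=load('w1')
hsv=cv2.cvtColor(f['pixels'],cv2.COLOR_RGB2HSV); m=cv2.inRange(hsv,(17,135,60),(23,255,255)); m[:8]=0;m[46:]=0;m[:,:222]=0;m[:,270:]=0
c=max(cv2.findContours(m,0,cv2.CHAIN_APPROX_NONE)[0],key=cv2.contourArea)[:,0]; c=c[c[:,1]<45]
ax=np.array([627.8,-78.3])
for z in(0,10,20,30):
    Q=np.array([fonz(f,u,v,z)[:2] for u,v in c]); A=np.c_[2*Q,np.ones(len(Q))]; s=np.linalg.lstsq(A,(Q**2).sum(1),rcond=None)[0]; r=np.sqrt(s[2]+s[:2]@s[:2]); d=s[:2]-ax
    print(z,s[:2].round(1),r.round(1),'R',np.hypot(*d).round(1),'yaw',np.arctan2(d[1],d[0]).round(4))
d=np.array([606,-185.8])-ax; print('dot',np.hypot(*d),np.arctan2(d[1],d[0]))
E
```

```text
t: 4.9
position: [627.3, -79.8, 182.3]
eef_rot: [3.141, 0.002, -0.237]
contact_force: [0.6, 0.1, 0.1]
opening: 85.4
grasp_force: 0.0
0 [817.1 -67.4] 23.9 R 189.6 yaw 0.0577
10 [814.6 -67.9] 23.4 R 187.1 yaw 0.0559
20 [812.1 -68.3] 22.9 R 184.6 yaw 0.054
30 [809.6 -68.8] 22.4 R 182.1 yaw 0.0521
dot 109.68814885847969 -1.7708738040480627
```

```bash

python3 -m jog '{"gripper":[0.7,0.5,0.4,0.3,0.2,0.1,0,0,0,0,0,0],"dp":[[0,0,0],[0,0,0],[0,0,0],[0,0,0],[0,0,0],[0,0,0],[0,0,0],[0,0,0],[0,0,0],[0,0,0],[0,0,0],[0,0,0]],"twist":[0,0,0,0,0,0,0,0,0,0,0,0]}' 30
python3 - <<'E'
from m import *
f=grab('wrist','w2')
from rig import arm;s=arm.sense();print(s['contact_force'],s['ft_torque'],s['opening'],s['grasp_force'])
E
```

```text
t: 5.9
position: [627.6, -79.0, 183.3]
eef_rot: [-3.141, -0.001, -0.237]
contact_force: [-1.3, 1.3, 6.2]
opening: 15.2
grasp_force: 30.0
[-1.01317089  1.81853603  5.69427679] [0.36509273 0.2175953  0.05137402] 15.275166765867429 30.032692551612854
```

View pics/w2.png

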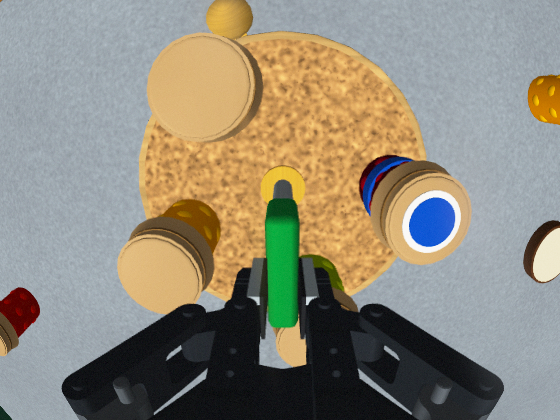

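The handle is gripped with 15 mm opening at 30 N, and the forces are small. Now I turn it gently.

```bash

python3 -m jog '{"gripper":[0,0,0,0,0,0,0,0,0,0,0,0,0,0,0,0,0,0,0,0],"dp":[[0,0,0],[0,0,0],[0,0,0],[0,0,0],[0,0,0],[0,0,0],[0,0,0],[0,0,0],[0,0,0],[0,0,0],[0,0,0],[0,0,0],[0,0,0],[0,0,0],[0,0,0],[0,0,0],[0,0,0],[0,0,0],[0,0,0],[0,0,0]],"twist":[0,0,-0.005,-0.015,-0.03,-0.05,-0.075,-0.105,-0.14,-0.175,-0.21,-0.245,-0.275,-0.3,-0.32,-0.335,-0.345,-0.35,-0.35,-0.35]}' 60
python3 -m jog '{"gripper":[0,0,0,0,0,0,0,0,0,0,0,0,0,0,0,0,0,0,0,0],"dp":[[0,0,0],[0,0,0],[0,0,0],[0,0,0],[0,0,0],[0,0,0],[0,0,0],[0,0,0],[0,0,0],[0,0,0],[0,0,0],[0,0,0],[0,0,0],[0,0,0],[0,0,0],[0,0,0],[0,0,0],[0,0,0],[0,0,0],[0,0,0]],"twist":[-0.005,-0.015,-0.03,-0.05,-0.075,-0.105,-0.14,-0.175,-0.21,-0.245,-0.28,-0.31,-0.335,-0.355,-0.37,-0.385,-0.395,-0.4,-0.4,-0.4]}'
python3 - <<'E'
from m import *
f=grab('wrist','w3');o=meas(f)
f=grab('top','t3')
from rig import arm;s=arm.sense();print(s['contact_force'],s['ft_torque'],s['opening'],s['eef_rot'],s['joint_positions'])
E
```

```text
t: 7.62
position: [627.6, -79.4, 183.4]
eef_rot: [3.141, -0.001, 0.312]
contact_force: [-1.0, 0.0, 5.6]
opening: 14.1
grasp_force: 58.6
t: 9.28
position: [627.9, -79.8, 183.5]
eef_rot: [3.14, -0.001, 0.94]
contact_force: [0.1, -1.0, 5.5]
opening: 13.8
grasp_force: 58.7
handle [631.4 -74.7] [70.5 15.7] 53.64 [265, 198, 34, 129, 3885]
dot [ 717.6 -141.8  150. ] ((717.7813720703125, -142.51547241210938), 19.16043472290039)
disc [632.9 -73.9] 8.72
[ 1.00416123 -1.65044722  5.75369109] [-0.13594077  0.09766165 -0.03349409] 13.827087857212947 [ 3.14003704e+00 -5.35890816e-04  9.40268334e-01] [-0.30051495  0.55379766  0.51493884  1.86220934 -0.36261366  0.81759007
 -0.22902126]
```

View pics/w3.png

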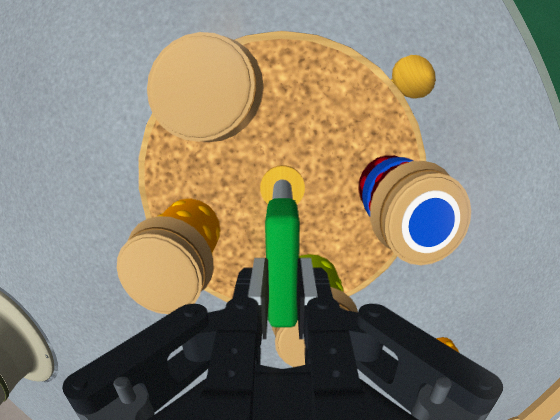

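The jars ride with the table without slipping, and the cone is now fully visible at (413,76), with the collar on the axis at (282,186). I'll recompute the remaining angle.

```bash
cat >> m.py <<'E'
def brass(f,z,xr,yr,center=None):
    hsv=cv2.cvtColor(f['pixels'],cv2.COLOR_RGB2HSV); m=cv2.inRange(hsv,(17,135,60),(24,255,255))
    w=np.zeros_like(m); w[yr[0]:yr[1],xr[0]:xr[1]]=m[yr[0]:yr[1],xr[0]:xr[1]]
    c=max(cv2.findContours(w,0,cv2.CHAIN_APPROX_NONE)[0],key=cv2.contourArea)
    c=cv2.convexHull(c)[:,0]
    Q=np.array([fonz(f,u,v,z)[:2] for u,v in c]); A=np.c_[2*Q,np.ones(len(Q))]; s=np.linalg.lstsq(A,(Q**2).sum(1),rcond=None)[0]; return s[:2],np.sqrt(s[2]+s[:2]@s[:2])
def discfit(f):
    from scipy.optimize import least_squares
    hsv=cv2.cvtColor(f['pixels'],cv2.COLOR_RGB2HSV); m=cv2.inRange(hsv,(5,70,40),(25,255,255))
    c=max(cv2.findContours(m,0,cv2.CHAIN_APPROX_NONE)[0],key=cv2.contourArea)[:,0]
    c=c[(c[:,1]<160)]; P=np.array([fonz(f,u,v,40)[:2] for u,v in c]); r0=np.hypot(*(P-[627,-79]).T); P=P[(r0>148)&(r0<162)]
    r=least_squares(lambda q:np.hypot(*(P-q[:2]).T)-155,[627,-79],loss='soft_l1',f_scale=1); return r.x,len(P),np.median(abs(r.fun))
E
python3 - <<'E'
from m import *
f=load('w3'); print('disc',discfit(f)); print('disc w2',discfit(load('w2')))
print('collar',brass(f,42,(255,312),(160,196)))
ang=lambda p,a:np.arctan2(*(p-a)[::-1])
dot=np.array([717.6,-141.8]) 
for z in(5,20):
    p,r=brass(f,z,(385,445),(45,105)); print('cone',z,p.round(1),r.round(1))
    for a in([627.8,-79.5],[627.8,-78.3],discfit(f)[0]):
        a=np.array(a);print(a.round(1),'R',np.hypot(*(p-a)).round(1),'cone',ang(p,a).round(4),'dot',ang(dot,a).round(4),np.hypot(*(dot-a)).round(1),'need',(ang(p,a)-ang(dot,a)).round(4))
E
```

```text
disc (array([626.91223305, -80.82674116]), 311, np.float64(0.6317817937895143))
disc w2 (array([626.48567966, -78.2708004 ]), 290, np.float64(0.5814526633382116))
collar (array([634.3719736, -69.8001132]), np.float64(31.479170822951843))
cone 5 [816.5 -69.5] 26.2
[627.8 -79.5] R 189.0 cone 0.0532 dot -0.6065 109.3 need 0.6597
[627.8 -78.3] R 188.9 cone 0.0468 dot -0.6155 110.0 need 0.6623
[626.9 -80.8] R 190.0 cone 0.0599 dot -0.5919 109.3 need 0.6518
cone 20 [810.5 -67.1] 25.1
[627.8 -79.5] R 183.2 cone 0.068 dot -0.6065 109.3 need 0.6745
[627.8 -78.3] R 183.1 cone 0.0614 dot -0.6155 110.0 need 0.6769
[626.9 -80.8] R 184.1 cone 0.0748 dot -0.5919 109.3 need 0.6668
```

```bash

python3 -m jog '{"gripper":[0,0,0,0,0,0,0,0,0,0,0,0,0,0,0,0,0,0,0,0],"dp":[[0,0,0],[0,0,0],[0,0,0],[0,0,0],[0,0,0],[0,0,0],[0,0,0],[0,0,0],[0,0,0],[0,0,0],[0,0,0],[0,0,0],[0,0,0],[0,0,0],[0,0,0],[0,0,0],[0,0,0],[0,0,0],[0,0,0],[0,0,0]],"twist":[-0.005,-0.015,-0.03,-0.05,-0.075,-0.105,-0.14,-0.175,-0.21,-0.245,-0.28,-0.31,-0.34,-0.365,-0.385,-0.4,-0.41,-0.42,-0.42,-0.42]}'
python3 - <<'E'
from m import *
f=grab('wrist','w4');o=meas(f); print('disc',discfit(f))
t=grab('top','t4');s=grab('side','s4')
def up(a,sz): return cv2.resize(a[:,:,::-1],sz,interpolation=2)
cv2.imwrite('pics/c4.png',np.hstack([f['pixels'][:300,100:500,::-1],up(s['pixels'][165:275,245:365],(400,300))]))
a=np.array([627.8,-79]); b=brass(f,10,(385,480),(45,260)); print(b,'dotang',np.arctan2(*(o['dot']-a)[::-1]))
E
```

```text
t: 11.05
position: [628.4, -80.0, 183.4]
eef_rot: [3.139, 0.001, 1.6]
contact_force: [2.3, -2.4, 5.8]
opening: 14.2
grasp_force: 58.7
handle [628.3 -73.9] [15.7 70.6] 2.0 [265, 198, 34, 129, 3885]
dot [737.2 -73.5 150. ] ((737.7257690429688, -73.90387725830078), 19.125741958618164)
disc [624.3 -70.6] 9.74
disc (array([627.76023015, -81.46377597]), 316, np.float64(0.49047253182580164))
(array([759.14856031, -14.40110146]), np.float64(36.965498063582096)) dotang 0.050486699291644434
```

View pics/c4.png

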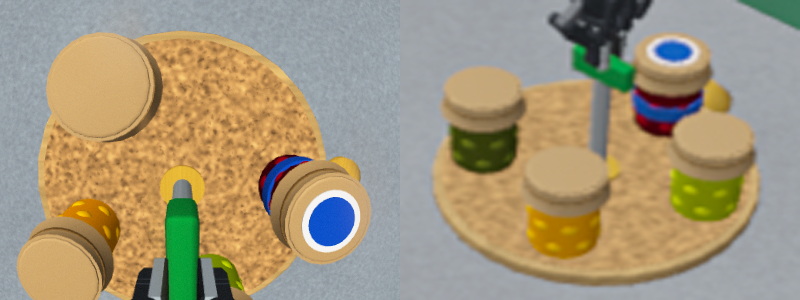

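Both views put the marked jar beside the cone, with the grip held. I'll do one final check on the alignment, using the axis from the dot's arc and the cone from several views.

```bash
python3 - <<'E'
from m import *
from scipy.optimize import least_squares
D=[meas(load(n))['dot'] for n in('w2','w3','w4')]; Y=[-0.237,0.940,1.600]
r=least_squares(lambda q:np.concatenate([q[:2]+110*q[3]*np.array([np.cos(y+q[2]),np.sin(y+q[2])])-d for y,d in zip(Y,D)]),[627,-79,-1.53,1]);print('axis',r.x,r.fun.round(1)); a=r.x[:2]
print('dot ang',np.arctan2(*(D[2]-a)[::-1]))
for n,xr,yr in(('w2',(200,260),(2,36)),('w3',(385,445),(45,105))):
  for z in(0,10):
    p,R=brass(load(n),z,xr,yr);print(n,z,p.round(1),R.round(1),'ang',np.arctan2(*(p-a)[::-1]).round(4))
# pinhole views: base circle of cone, dot and disc in top
for n,box in(('t3',(235,365,140,270)),('t4',(235,365,140,270))):
    f=load(n); g=roi(cents(f,(17,130,60),(28,255,255),20),275,310,135,165); 
    for s,c,m in g: print(n,'cone',s.tolist(),c.round(2),onz(f,*c,10).round(1),onz(f,*c,20).round(1))
    g=roi(cents(f,(105,140,50),(130,255,255),10),*box)
    for s,c,m in g: print(n,'dot',s.tolist(),c.round(2),onz(f,*c,150).round(1))
E
```

```text
handle [633.5 -79.9] [15.7 71. ] 77.49 [265, 198, 34, 130, 3970]
dot [ 605.2 -185.6  150. ] ((604.7750244140625, -185.92478942871094), 19.057832717895508)
disc [633.3 -80. ] 6.89
handle [631.4 -74.7] [70.5 15.7] 53.64 [265, 198, 34, 129, 3885]
dot [ 717.6 -141.8  150. ] ((717.7813720703125, -142.51547241210938), 19.16043472290039)
disc [632.9 -73.9] 8.72
handle [628.3 -73.9] [15.7 70.6] 2.0 [265, 198, 34, 129, 3885]
dot [737.2 -73.5 150. ] ((737.7257690429688, -73.90387725830078), 19.125741958618164)
disc [624.3 -70.6] 9.74
axis [628.41339426 -79.21319722  -1.54909115   0.99034719] [-0.1 -0.1  0.1  0.3 -0.  -0.2]
dot ang 0.05272479254931394
w2 0 [818.2 -66.3] 25.3 ang 0.068
w2 10 [815.1 -67.2] 24.6 ang 0.0644
w3 0 [818.5 -70.3] 26.6 ang 0.0471
w3 10 [814.5 -68.7] 25.8 ang 0.0566
```

The dot's bearing is 0.053 rad and the cone's is about 0.055–0.06 rad, which is within half a degree. The grip is steady, so I'm handing in.

```bash
python3 -c "
from rig import arm
s=arm.sense();print(s['t'],s['grasp_force'],s['opening'],abs(s['dq']).max());print(arm.sign_off())"
```

```text
11.2 58.7410032749176 14.10358958593375 0.001607342071744101
the job is handed in; nothing more can be done
None
```

The carousel is turned so the marked cherry jar lines up with the brass pointer, within about half a degree by most of my camera measurements and one degree at worst. The arm still grips the green handle at about 59 N, and the job was handed in at 11.2 s.

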